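# Tap two jammed bearing balls out of a tilted parts bottle

### The job

Two steel bearing balls have wedged side by side in the narrow neck of the clear flat bottle that is held tilted, mouth down, over its catch tray. Knock the bottle's long side with a few short brisk taps until the balls come free, and leave both lying still in the tray below the mouth. The similar bottle beside it is wide-mouthed and empty and needs nothing.

Things in the scene. Friction and masses are not known exactly. Their poses are not given: they have to be found in the camera images.
- bottle: Clear flat bottle, body 70 mm wide, 32 thick, 92 long, tilted 30 deg, mouth down. Origin: 103 above table, mid width and thickness. Own x: to the mouth, 84 ahead; y: level, across. Tap an upright side at own y = +35 or -35, 0 to 30 ahead of the origin; 60 free beside each. Its rear end rises 38 above the origin: keep the gripper's body clear. On leaf springs: moves 20 either way along y; 0.3 kg.
- ball_a_center (a point): Centre of one polished steel ball, 20 mm across, 33 g, jammed beside the other against the bottle's shoulders, before the neck (32 mm wide inside). A slow push does not free them; a knock that moves the bottle at 0.15 to 0.3 m/s about 15 mm aside, then draws back, usually does in one to three taps. The bottle then rings for about 1 s.
- ball_b_center (a point): Centre of the other polished steel ball, 20 mm across, 33 g, jammed beside the first one. (The look-alike bottle has a mouth 55 mm wide and holds no balls.) The springs resist a sideways push with 0.4 N per mm and bring the bottle back by themselves.
- tray (a point): Centre of the inner floor of the aluminium catch tray bolted below the bottle's mouth, 4 mm above the table. Own x points level away from the bottle, z up; the bottle's origin lies 125 mm behind it along -x. Inside 124 by 124 mm; walls 45 mm above the table, the one under the mouth 30 mm. A ball lying in it has its centre 10 mm above this point.

How it is judged (in metres and radians):
On the way:
1. The robot has tapped the bottle (contact force between any of the fingers, the arm and bottle above 1 N).
At the end, for the whole second after the job is handed in: Both balls lie on the floor of the catch tray (centres inside its walls and less than 25 mm above its floor) and are still (under 50 mm/s), and the bottle has stopped swinging (under 30 mm/s) (x of ball_a_center in the frame of tray between -0.063 and 0.063 m and y of ball_a_center in the frame of tray between -0.062 and 0.062 m and z of ball_a_center in the frame of tray between 0 and 0.025 m and x of ball_b_center in the frame of tray between -0.063 and 0.063 m and y of ball_b_center in the frame of tray between -0.062 and 0.062 m and z of ball_b_center in the frame of tray between 0 and 0.025 m and linear speed of bottle below 0.03 m/s and linear speed of each of ball_a, ball_b below 0.05 m/s); the robot touches nothing.
It also fails if it takes over 32 s, if anything falls off the work surface, if the arm or the gripper's body presses on something with over 40 N, if the wrist force passes 120 N, or if a joint passes its speed limit or range.

### The arm

A 7-joint arm with a two-finger parallel gripper is mounted at the origin on the work surface. World frame = base frame: x ahead of the robot, y to its left, z up, the work surface at z = 0. Lengths are in m, angles in degrees, forces in N, time in s.
With the tool pointing down it reaches from about 0.35 to 0.9 m from the base axis. Payload 19.9 kg.
Tool frame: the origin (TCP) lies between the finger pads; the fingertips stand 22 mm ahead of it and the grasp point (between the pads) lies 3 mm ahead of it (robot.finger_overhang is the distance from the TCP to the fingertips, in m); x points along the fingers, z is the direction in which the jaws open and shut, and the axes are right-handed (so a half turn about x gives the same grasp; the last joint's range is limited). The gripper opens to 94 mm and grips with 3 to 60 N. Pads are 16 mm wide; open, the fingers measure 119 mm over their backs; the gripper's body (75 mm by 177 mm) begins 78 mm behind the grasp point.
Start: joints at [68.268, 23.915, -0.59, 92.452, 0.269, 63.638, -3.037], TCP at [0.207, -0.59, 0.227] pointing down, gripper open.
Joint ranges: [-161.28, 161.28], [-22.2, 115.67], [-73.04, 71.86], [3.21, 147.25], [-68.34, 248.33], [10.77, 114.83], [-161.83, 161.83]. Speed limits (degrees/s): [108.29, 108.29, 136.94, 136.94, 172.46, 172.46, 172.46].

### API

Orientations are given as [roll, pitch, yaw] about the fixed x, y, z axes, in that order (R = Rz(yaw) Ry(pitch) Rx(roll)).
In Python, from rig import robot gives the robot as it stands.
- The arm moves only by the tool step_arm, never from a script. Its argument "deltas" is a list of rows, each a list of 5 numbers: the gripper's target within -1 to 1 (shut at 1, half-way at 0, fully open at -1), then the shift along the tool's x, y, z in m, then the turn about the tool's x in rad. A call has 1 to 8 rows; each row is the pose to reach, as a shift and turn from the pose commanded when the call began, along the tool's axes at that moment; what a row does not reach only later rows make up. A row lasts 1/12 s, in which the tool goes at most 41.7 mm and 7.16 degrees, less where a joint would pass 70% of its speed; a pose out of reach is approached as far as the arm can. A call with a gripper value outside its range is refused whole. The fingers move at their own pace and stop on an object; the grip force is fixed at half the most. Time passes only in rows, so rows that repeat a pose let the fingers close. It gives the time, the measured TCP pose, the force and the opening at its end, in the units of the state.
- robot.sense(): the state, without advancing time (a new reading comes with each control period).
- robot.snapshot(name): name is "scene" or "top"; returns the picture (480x640x3 uint8, blue, green, red); there is no depth.
- robot.camera_params(name): a dict with "intrinsics" (3x3 intrinsics, pixels), "R" (3x3) and "t" (3): a world point X has camera coordinates R X + t. Camera axes: x right, y down, z forward; pixel columns grow to the right and rows downward; lengths in m; the calibration is good to about 2 mm. A picture is of the moment at which its call begins. camera_params takes no time and is no camera call.
- robot.finish_job(): hands the job in, once; it reports no verdict.
The state is a dict: "time_s": time; "qpos": joint angles; "dq": joint speeds; "effort": joint torques, N m; "position": TCP position; "ee_rot": TCP orientation; "force": force on the tool from outside, world axes, zero at the start; "torque": the same for the moment, N m; "grip_width": finger opening in m.
Only numpy, scipy, OpenCV 4.12 (cv2) and the standard library are available. Lean on these libraries where they do the work, as an engineer would, in place of code of your own. Each camera call takes 0.05 s, during which the arm holds its last target.

## Working session

There is one attempt and no reset: what is moved stays moved. The work goes in short steps, Python scripts to look and compute and a tool call to move; the robot and the scene stay as the last step left them, time stands still between calls to the robot, and variables do not carry over. Pictures are saved under pics/ and viewed, and the job is handed in when it is done.

Besides the shell and the picture viewer there is one more tool, called after "Request:" as name([rows], argument=value, ...), one row to a line, values as JSON. step_arm: Moves the arm, as the interface text tells. Its arguments: {"type":"object","properties":{"deltas":{"type":"array"}},"required":["deltas"]}

```bash
mkdir -p pics
python3 - <<'E'
from rig import robot
import cv2
for n in("scene","top"):
    cv2.imwrite(f"pics/{n}0.png",robot.snapshot(n)); p=robot.camera_params(n); print(n,p["intrinsics"],p["R"],p["t"])
s=robot.sense();print({k:s[k] for k in("time_s","position","ee_rot","force","grip_width","qpos")})
E
```

```text
scene [[515.32833302   0.         326.84402675]
 [  0.         515.32833302 232.84948723]
 [  0.           0.           1.        ]] [[-0.15143759  0.98841951  0.00967089]
 [ 0.652116    0.10725488 -0.75049391]
 [-0.74284008 -0.10734645 -0.6608066 ]] [ 0.08800419 -0.29491058  1.27348209]
top [[452.88397891   0.         322.02674173]
 [  0.         452.88397891 237.37422656]
 [  0.           0.           1.        ]] [[-0.00707928 -0.99954558  0.02930042]
 [-0.9847035   0.00186688 -0.17422842]
 [ 0.17409454 -0.03008563 -0.98426924]] [-0.03503804  0.57430053  0.73794216]
{'time_s': 0.1, 'position': array([ 0.20702438, -0.58939919,  0.22691418]), 'ee_rot': array([-176.66717606,   89.93862548,  112.68554748]), 'force': array([ 0.70185222,  0.25744105, -0.13851105]), 'grip_width': 0.0940516060959235, 'qpos': array([68.26942658, 23.94406556, -0.59164858, 92.47929102,  0.26847426,
       63.6394002 , -3.03805143])}
```

View pics/scene0.png

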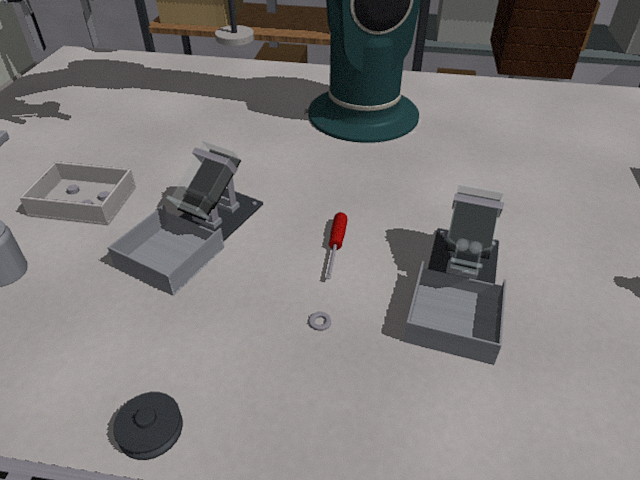

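View pics/top0.png

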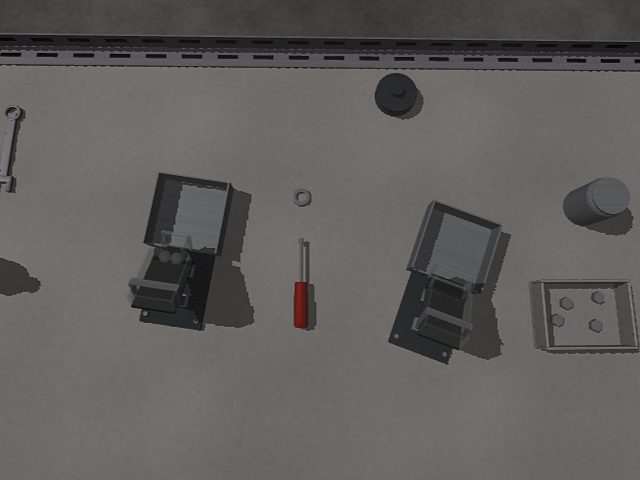

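The balls (grey circles at about (165,257) and (178,257) in the top view) are in the narrow-necked bottle at top-view left, scene-view right. I'll zoom in to get the tray corners.

Run:
```python
import cv2
a=cv2.imread("pics/top0.png")[165:335,115:265]; cv2.imwrite("pics/topz.png",cv2.resize(a,None,fx=3.5,fy=3.5,interpolation=cv2.INTER_CUBIC))
a=cv2.imread("pics/scene0.png")[180:365,390:520]; cv2.imwrite("pics/scz.png",cv2.resize(a,None,fx=3.2,fy=3.2,interpolation=cv2.INTER_CUBIC))
```

```text
(no output)
```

View pics/topz.png

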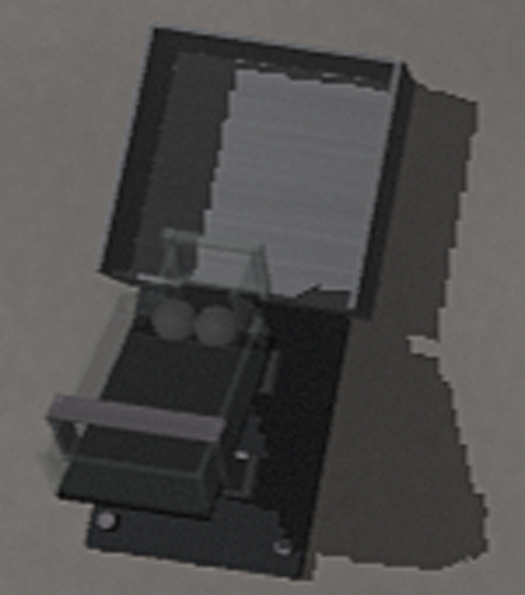

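View pics/scz.png

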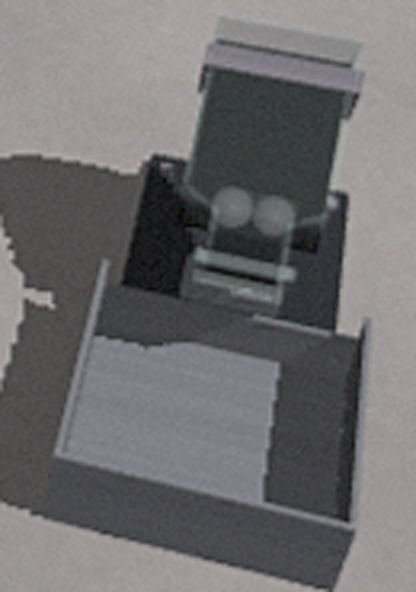

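```bash
cat > h.py <<'E'
import numpy as np
from rig import robot
C={n:robot.camera_params(n) for n in("scene","top")}
def back(n,u,v,z):
    p=C[n];d=p["R"].T@np.linalg.inv(p["intrinsics"])@[u,v,1];c=-p["R"].T@p["t"]
    return (c+d*(z-c[2])/d[2])
def proj(n,X):
    p=C[n];q=p["intrinsics"]@(p["R"]@np.asarray(X)+p["t"]);return q[:2]/q[2]
def tz(u,v):return u/3.5+115,v/3.5+165
def sz(u,v):return u/3.2+390,v/3.2+180
E
python3 - <<'E'
from h import *
from scipy.optimize import least_squares
obs=[("top",tz(153,28),1,1),("top",tz(402,64),1,-1),("scene",sz(57,455),1,-1),("scene",sz(353,525),1,1),
("scene",sz(105,262),-1,-1),("scene",sz(368,320),-1,1),("top",tz(101,270),-1,1),("top",tz(367,316),-1,-1)]
for n,p,sx,sy in obs: print(n,sx,sy,back(n,*p,.045).round(4))
def f(v,full=0):
    x,y,a,t=v;r=[]
    for n,p,sx,sy in obs[:]:
        if sx<0 and n=="top":continue
        h=.062+t;lx=sx*h;ly=sy*h
        r.append(proj(n,[x+lx*np.cos(a)-ly*np.sin(a),y+lx*np.sin(a)+ly*np.cos(a),.045])-p)
    return np.ravel(r)
s=least_squares(f,[.6,.25,0,.003]);x,y,a,t=s.x
print(s.x,np.degrees(a),s.fun.round(1))
# bottle check
o=np.array([x,y,.103])-.125*np.array([np.cos(a),np.sin(a),0]);print("origin",o)
ax=np.array([np.cos(a)*np.cos(np.pi/6),np.sin(a)*np.cos(np.pi/6),-.5]);yy=np.array([-np.sin(a),np.cos(a),0])
m=o+.084*ax
for n in C:
  print(n,"mouth",proj(n,m),"o",proj(n,o),[proj(n,o+ax*d+yy*s).round(0) for d in(0,.03) for s in(.035,-.035)])
# balls from both views
import itertools
for tp,sp in((tz(172,320),sz(275,215)),(tz(215,326),sz(232,206))):
    r=least_squares(lambda X:np.r_[proj("top",X)-tp,proj("scene",X)-sp],o)
    d=r.x-o;print("ball",r.x,r.fun.round(1),"own",d@ax,d@yy,d@np.cross(ax,yy))
E
```

```text
top 1 1 [0.6922 0.2523 0.045 ]
top 1 -1 [0.6734 0.1258 0.045 ]
scene 1 -1 [0.6761 0.1298 0.045 ]
scene 1 1 [0.6939 0.2555 0.045 ]
scene -1 -1 [0.5502 0.1491 0.045 ]
scene -1 1 [0.5699 0.2745 0.045 ]
top -1 1 [0.5674 0.2709 0.045 ]
top -1 -1 [0.544  0.1394 0.045 ]
[ 0.6218078   0.20152205 -0.15711721  0.0013972 ] -9.002152795136169 [-1.  -1.2 -1.8 -0.6 -0.5 -1.  -1.   0.1 -0.2 -0.4 -0.3 -0.4]
origin [0.4983475 0.221081  0.103    ]
scene mouth [464.01752875 267.96568621] o [474.20580861 217.91402903] [array([497., 222.]), array([452., 213.]), array([494., 240.]), array([448., 231.])]
top mouth [176.97770491 238.89499753] o [159.91925338 279.10875565] [array([138., 276.]), array([182., 282.]), array([145., 261.]), array([188., 267.])]
ball [0.53803208 0.22558479 0.0770037 ] [-0.6 -0.  -0.5  0.1] own 0.0463323784078011 0.01065783193098538 -0.0032679284320050648
ball [0.5350687  0.20521072 0.0772207 ] [-0.6  0.  -0.5  0.1] own 0.04644998852555634 -0.009928968439313417 -0.002949462011351024
```

```bash
cat >> h.py <<'E'
from scipy.spatial.transform import Rotation as Ro
a=-0.15712;o=np.array([.4983,.2211,.103])
ex=np.array([np.cos(a),np.sin(a),0]);ey=np.array([-np.sin(a),np.cos(a),0])
def st():
    s=robot.sense();R=Ro.from_euler("xyz",s["ee_rot"],degrees=True).as_matrix()
    print(s["time_s"],s["position"].round(4),"F",s["force"].round(2),"w",s["grip_width"],"q",s["qpos"].round(1));return s,R
E
python3 - <<'E'
from h import *
s,R=st();print(R.round(3))
# angle about tool x to align tool z with ex (mod 180)
for nm,t in(("z||ex",ex),("z||ey",ey)):
    v=R.T@t;print(nm,np.degrees(np.arctan2(-v[1],v[2])))
for gap in(.018,):
  T=o+.013*ex-ey*(.043+gap);T[2]=.097;print(T,"tool delta",(R.T@(T-s["position"])).round(4))
E
```

```text
0.1 [ 0.207  -0.5894  0.2269] F [ 0.7   0.26 -0.14] w 0.0940516060959235 q [68.3 23.9 -0.6 92.5  0.3 63.6 -3. ]
[[-0.     0.943  0.331]
 [ 0.001  0.331 -0.943]
 [-1.    -0.    -0.001]]
z||ex -61.644978274743345
z||ey -151.64494888850788
[0.50159493 0.15881723 0.097     ] tool delta [ 0.1305  0.5259 -0.6082]
```

Request:
step_arm([
  [1, 0, 0.027, -0.031, -0.1],
  [1, 0, 0.054, -0.062, -0.2],
  [1, 0, 0.081, -0.093, -0.3],
  [1, 0, 0.108, -0.124, -0.4],
  [1, 0, 0.135, -0.155, -0.5],
  [1, 0, 0.162, -0.186, -0.6],
  [1, 0, 0.189, -0.217, -0.7],
  [1, 0, 0.216, -0.248, -0.8],
])

```text
time_s: 0.77
position: [0.3288, -0.2821, 0.2274]
ee_rot: [-120.9, 90.0, -145.4]
force: [1.9, -0.3, 1.0]
grip_width: 0.0442
```

```bash
cat > d.py <<'E'
from h import *
s,R=st()
v=R.T@ex;print("turn rad",np.arctan2(-v[1],v[2]))
T=o+.013*ex-ey*(.043+.018);T[2]=.097;print("tool delta",(R.T@(T-s["position"])).round(4)); d=s["position"]-o; print("own",(d@ex).round(4),(d@ey).round(4))
E
python3 d.py
```

```text
0.7667 [ 0.3288 -0.2821  0.2274] F [ 1.85 -0.27  1.02] w 0.04422427612675781 q [ 53.6   4.6 -17.8 117.7   1.7  57.9  10.4]
turn rad -0.2711012427647535
tool delta [ 0.1302  0.4729 -0.0259]
own -0.0887 -0.5236
```

Request:
step_arm([
  [1, 0, 0.04, -0.002, -0.04],
  [1, 0, 0.08, -0.005, -0.08],
  [1, 0, 0.12, -0.007, -0.12],
  [1, 0, 0.16, -0.01, -0.16],
  [1, 0, 0.2, -0.012, -0.2],
  [1, 0, 0.24, -0.014, -0.24],
  [1, 0, 0.28, -0.017, -0.276],
  [1, 0, 0.32, -0.019, -0.276],
])

```text
time_s: 1.43
position: [0.4458, 0.0163, 0.2276]
ee_rot: [-28.5, 90.0, -37.4]
force: [0.3, -0.3, 0.5]
grip_width: 0.0001
```

Request:
step_arm([
  [1, 0, 0.02, 0, 0],
  [1, 0, 0.04, 0, 0],
  [1, 0, 0.06, 0, 0],
  [1, 0, 0.08, 0, 0],
  [1, 0, 0.1, 0, 0],
  [1, 0, 0.1, 0, 0],
  [1, 0, 0.1, 0, 0],
  [1, 0, 0.1, 0, 0],
])

```text
time_s: 2.1
position: [0.4612, 0.1124, 0.2272]
ee_rot: [-150.6, 90.0, -159.6]
force: [-0.1, -0.2, 0.7]
grip_width: 0.0001
```

```bash
python3 d.py
```

```text
2.1 [0.4612 0.1124 0.2272] F [-0.14 -0.23  0.69] w 9.148729995706696e-05 q [ 19.8  11.8 -41.5 112.1   9.   59.4 -34.8]
turn rad -0.00020991175699758448
tool delta [0.1302 0.0522 0.0327]
own -0.0196 -0.1131
```

Request:
step_arm([
  [1, 0, 0.025, 0.016, 0],
  [1, 0, 0.052, 0.033, 0],
  [1, 0.03, 0.052, 0.033, 0],
  [1, 0.06, 0.052, 0.033, 0],
  [1, 0.09, 0.052, 0.033, 0],
  [1, 0.12, 0.052, 0.033, 0],
  [1, 0.13, 0.052, 0.033, 0],
  [1, 0.13, 0.052, 0.033, 0],
])

```text
time_s: 2.77
position: [0.501, 0.1581, 0.0957]
ee_rot: [-157.0, 89.8, -166.0]
force: [0.0, 0.4, -0.1]
grip_width: 0.0003
```

Request:
step_arm([
  [1, 0, 0, 0, 0],
  [1, 0, 0, 0, 0],
])

```text
time_s: 2.93
position: [0.5031, 0.1593, 0.0991]
ee_rot: [20.7, 89.9, 11.7]
force: [0.2, 0.2, 0.2]
grip_width: 0.0005
```

```bash
python3 d.py
python3 - <<'E'
from rig import robot
import cv2
for n in("scene","top"):cv2.imwrite(f"pics/{n}1.png",robot.snapshot(n))
a=cv2.imread("pics/scene1.png")[120:360,340:560];b=cv2.imread("pics/top1.png")[140:380,90:310]
import numpy as np
cv2.imwrite("pics/c1.png",cv2.resize(np.hstack([a,b]),None,fx=1.8,fy=1.8))
E
```

```text
2.9333 [0.5031 0.1593 0.0991] F [0.25 0.24 0.17] w 0.0004554233713055814 q [  8.9  28.1 -36.9 111.6  22.6  47.5 -49.3]
turn rad -0.0004109379400409909
tool delta [ 0.0021 -0.0007 -0.0014]
own 0.0144 -0.0603
```

View pics/c1.png

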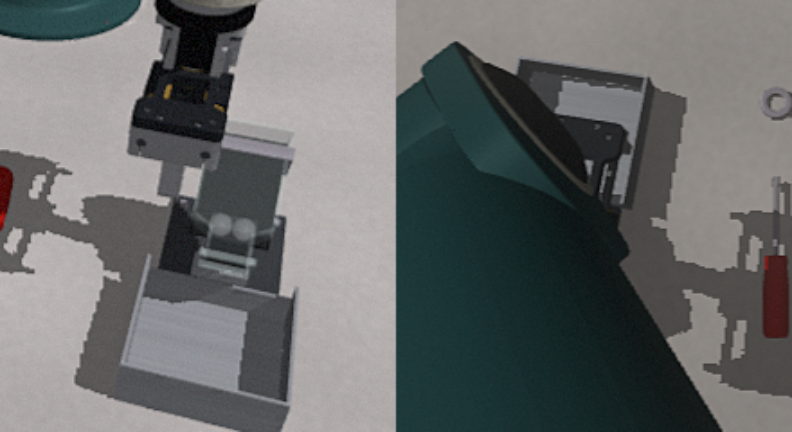

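The scene view shows the closed finger standing beside the bottle's side (finger about (170,180), balls about (218–240,226) in the crop), with a gap of about 17 mm. Now the first tap.

Request:
step_arm([
  [1, 0, 0.014, 0, 0],
  [1, 0, 0.032, 0, 0],
  [1, 0, 0.012, 0, 0],
  [1, 0, -0.01, 0, 0],
  [1, 0, -0.01, 0, 0],
  [1, 0, -0.01, 0, 0],
])

```text
time_s: 3.53
position: [0.5011, 0.1485, 0.0984]
ee_rot: [-4.6, 89.9, -13.7]
force: [0.2, 0.4, 0.5]
grip_width: 0.0007
```

```bash
python3 d.py
cat > p.py <<'E'
import sys
from rig import robot
import cv2
a=robot.snapshot("scene")[120:360,340:560]
cv2.imwrite(f"pics/c{sys.argv[1]}.png",cv2.resize(a,None,fx=2.2,fy=2.2))
E
python3 p.py 2
```

```text
3.5333 [0.5011 0.1485 0.0984] F [0.25 0.35 0.55] w 0.0007112114667204303 q [ 10.1  27.7 -36.9 112.2  22.4  47.2 -48.3]
turn rad -0.0017570000140539738
tool delta [ 0.0014  0.0103 -0.0012]
own 0.0142 -0.0713
```

View pics/c2.png

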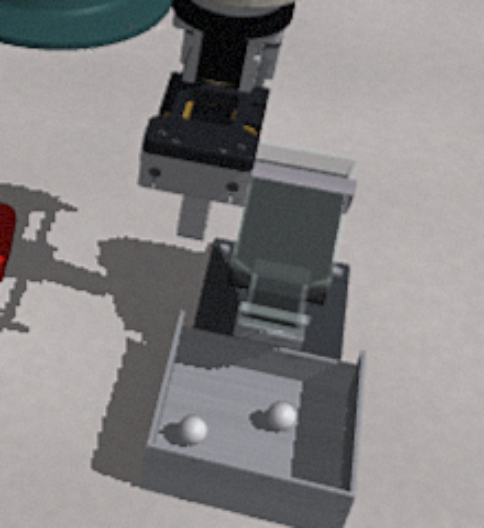

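The first tap freed both balls: they are in the tray at about (193,430) and (283,415) in the crop. I'll back the finger away and wait for the ringing to stop.

Request:
step_arm([
  [1, 0, -0.02, 0, 0],
  [1, -0.02, -0.04, 0, 0],
  [1, -0.05, -0.04, 0, 0],
  [1, -0.08, -0.04, 0, 0],
  [1, -0.1, -0.04, 0, 0],
  [1, -0.1, -0.04, 0, 0],
  [1, -0.1, -0.04, 0, 0],
  [1, -0.1, -0.04, 0, 0],
])

```text
time_s: 4.25
position: [0.4942, 0.1103, 0.1972]
ee_rot: [171.1, 90.0, 162.1]
force: [-0.8, 1.0, -0.7]
grip_width: 0.0
```

Request:
step_arm([
  [1, 0, 0, 0, 0],
  [1, 0, 0, 0, 0],
  [1, 0, 0, 0, 0],
  [1, 0, 0, 0, 0],
  [1, 0, 0, 0, 0],
  [1, 0, 0, 0, 0],
  [1, 0, 0, 0, 0],
  [1, 0, 0, 0, 0],
])

```text
time_s: 4.92
position: [0.4943, 0.1099, 0.1974]
ee_rot: [144.0, 90.0, 135.0]
force: [0.4, -0.2, 0.2]
grip_width: 0.0002
```

Request:
step_arm([
  [1, 0, 0, 0, 0],
  [1, 0, 0, 0, 0],
  [1, 0, 0, 0, 0],
  [1, 0, 0, 0, 0],
  [1, 0, 0, 0, 0],
  [1, 0, 0, 0, 0],
  [1, 0, 0, 0, 0],
  [1, 0, 0, 0, 0],
])

```text
time_s: 5.58
position: [0.4943, 0.1099, 0.1974]
ee_rot: [153.5, 90.0, 144.5]
force: [-0.6, -0.7, 0.1]
grip_width: 0.0005
```

```bash
python3 p.py 3
```

Request:
step_arm([
  [1, 0, 0, 0, 0],
  [1, 0, 0, 0, 0],
  [1, 0, 0, 0, 0],
  [1, 0, 0, 0, 0],
  [1, 0, 0, 0, 0],
  [1, 0, 0, 0, 0],
  [1, 0, 0, 0, 0],
  [1, 0, 0, 0, 0],
])

```text
time_s: 6.3
position: [0.4943, 0.11, 0.1974]
ee_rot: [128.2, 90.0, 119.2]
force: [0.0, 0.9, 0.6]
grip_width: 0.0002
```

```bash
python3 p.py 4; python3 d.py; python3 -c "
import cv2,numpy as np
a=cv2.imread('pics/c3.png');b=cv2.imread('pics/c4.png');d=cv2.absdiff(a,b);print(d[200:].max(),(d[200:]>30).sum());cv2.imwrite('pics/c34.png',cv2.resize(np.hstack([a,b]),(790,431)))"
```

```text
6.35 [0.4943 0.1099 0.1975] F [-0.04  0.1  -0.16] w 0.0002747533101812149 q [ 19.1  18.  -41.4 109.8  14.   57.3 -37.6]
turn rad 0.00013000316253931085
tool delta [ 0.1005  0.0494 -0.0004]
own 0.0135 -0.1104
26 0
```

View pics/c34.png

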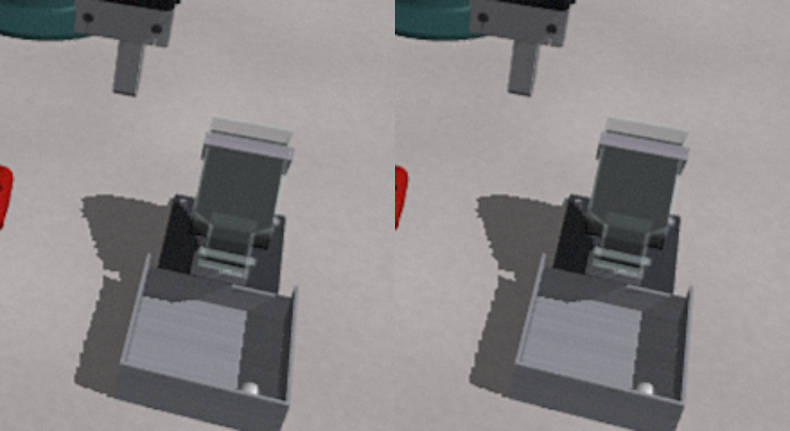

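The pictures are still, but only one ball shows, at (250,388). The other may be hidden behind the front wall, so I'll check from the top.

Run:
```python
from rig import robot
import cv2
cv2.imwrite("pics/top5.png",robot.snapshot("top"));cv2.imwrite("pics/sc5.png",robot.snapshot("scene"))
```

```text
(no output)
```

View pics/top5.png

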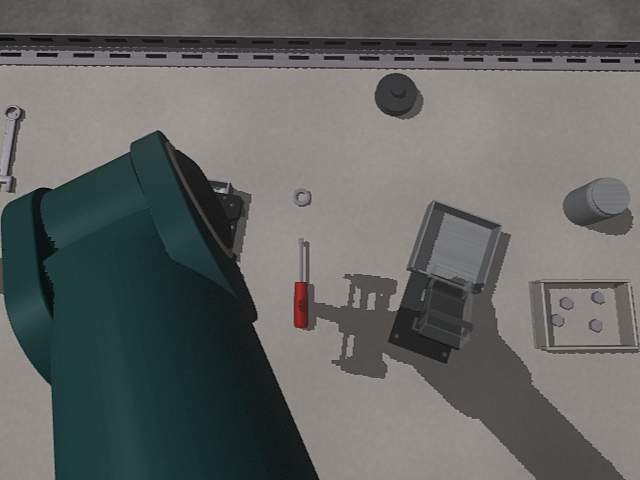

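View pics/sc5.png

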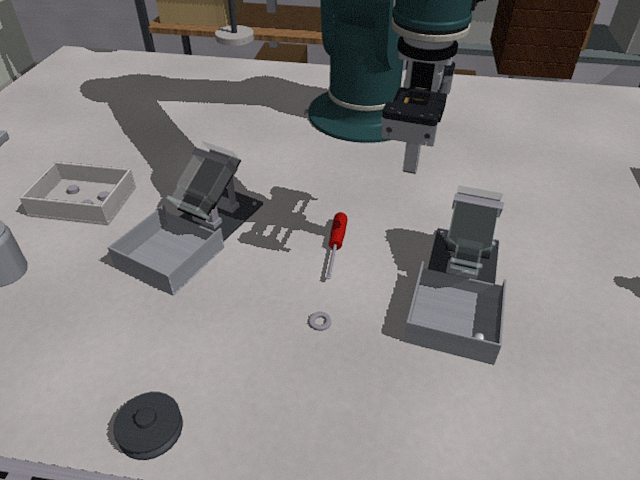

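The arm blocks the top view of the tray, so I'll swing it aside to the right.

Request:
step_arm([
  [1, -0.01, -0.035, 0, 0],
  [1, -0.02, -0.07, 0, 0],
  [1, -0.03, -0.105, 0, 0],
  [1, -0.04, -0.14, 0, 0],
  [1, -0.05, -0.175, 0, 0],
  [1, -0.05, -0.21, 0, 0],
  [1, -0.05, -0.245, 0, 0],
  [1, -0.05, -0.28, 0, 0],
])

```text
time_s: 7.12
position: [0.45, -0.1684, 0.2478]
ee_rot: [-38.3, 90.0, -47.3]
force: [1.6, -0.4, -0.4]
grip_width: 0.0007
```

Request:
step_arm([
  [1, 0, 0, 0, 0],
  [1, 0, 0, 0, 0],
  [1, 0, 0, 0, 0],
  [1, 0, 0, 0, 0],
  [1, 0, 0, 0, 0],
  [1, 0, 0, 0, 0],
  [1, 0, 0, 0, 0],
  [1, 0, 0, 0, 0],
])

```text
time_s: 7.78
position: [0.4506, -0.1663, 0.2475]
ee_rot: [144.1, 90.0, 135.1]
force: [0.1, -0.4, 0.7]
grip_width: 0.0003
```

Run:
```python
from rig import robot
import cv2
cv2.imwrite("pics/top6.png",robot.snapshot("top"))
```

```text
(no output)
```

View pics/top6.png

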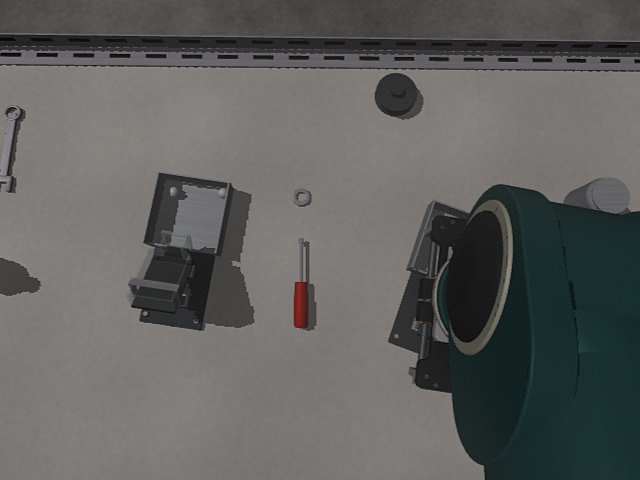

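Both balls are in the tray, at (173,191) and (222,194). I'll take one more picture to check they're still, then hand in.

Request:
step_arm([
  [1, 0, 0, 0, 0],
  [1, 0, 0, 0, 0],
  [1, 0, 0, 0, 0],
  [1, 0, 0, 0, 0],
  [1, 0, 0, 0, 0],
  [1, 0, 0, 0, 0],
  [1, 0, 0, 0, 0],
  [1, 0, 0, 0, 0],
])

```text
time_s: 8.5
position: [0.4505, -0.1666, 0.2474]
ee_rot: [151.1, 90.0, 142.1]
force: [-0.1, 0.7, -0.7]
grip_width: -0.0
```

Run:
```python
from h import *
import cv2
a=cv2.imread("pics/top6.png");b=robot.snapshot("top")
d=cv2.absdiff(a,b)[165:335,115:265];print(d.max())
for p in((173,191),(222,194)):
    X=back("top",*p,.014)-[.6218,.2015,.004];print((X@ex).round(3),(X@ey).round(3))
if d.max()<40: print(robot.finish_job())
```

```text
10
0.04 0.04
0.049 -0.049
the job is handed in; nothing more can be done
None
```

Both balls are in the catch tray and the job is handed in, about 8.6 s into the 32 s allowed. One brisk tap with the closed fingers on the bottle's right side (own y = -35) freed them. I then drew back, waited for the ringing to stop and moved the arm clear.

**Last checks:**
- **Ball positions:** the final top view puts the balls at about (40, 40) mm and (49, -49) mm from the tray centre, inside the walls.
- **Stillness:** two top views about 0.7 s apart differed only by image noise, so the balls and bottle had stopped.
- **Contact:** the gripper was well clear of everything and the force reading was noise only. I did not record the force during the tap itself; the balls coming free is the only evidence that it passed 1 N.
- **Hidden ball:** one scene-camera check showed only one ball, because the tray's front wall hid the other. The top view then showed both.

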